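# Clamp a clay doll in the painting vice to the gauge mark

## Robot

A 7-joint arm with a two-finger parallel gripper is mounted at the origin on the work surface. World frame = base frame: x ahead of the robot, y to its left, z up, the work surface at z = 0. Lengths are in m, angles in rad, forces in N, time in s.
With the tool pointing down it reaches from about 0.425 to 0.95 m from the base axis. Payload 4.7 kg.
Tool frame: the origin (TCP) lies midway between the tips of the shut fingers; the grasp point (between the pads) lies 19 mm behind it; z points along the fingers, y is the line along which they close (so a half turn about z gives the same grasp; the last joint's range is limited). The gripper opens to 85 mm and grips with 20 to 120 N. Pads are 22 mm wide; open, the fingers measure 114 mm over their backs; the gripper's body (76 mm by 85 mm) begins 54 mm behind the grasp point. The pads swing forward as they close: fully open they stand 13 mm farther back than shut.
Start: joints at [-1.144, 0.469, -0.049, 1.532, 0.024, 1.141, -0.082], TCP at [0.297, 0.606, 0.231] pointing down, gripper open.
Joint ranges: [-2.59, 2.59], [-0.33, 1.99], [-1.39, 1.29], [0.1, 2.45], [-1.04, 4.18], [0.21, 1.99], [-2.66, 2.66]. Speed limits (rad/s): [2.57, 2.57, 3.14, 3.14, 3.14, 3.14, 3.14].

## Interface

Orientations are given as a unit quaternion [w, x, y, z].
In Python, from station import ctrl, eyes gives the robot as it stands. The module is installed in compiled form; this text tells all that it offers.
- The arm moves only by the tool step_arm, never from a script. Its argument "motion" is a list of rows, each a list of 5 numbers: the opening, from -1 (shut) to 1 (fully open), so that 0 is half open, then the shift along the tool's x, y, z in cm, then the turn about the tool's z in degrees. A call has exactly 8 rows; each row shifts and turns the commanded pose from where the row before left it, along the tool's axes as they then stand; what a row does not reach is not made up. A row lasts 1/12 s, in which the tool goes at most 41.7 mm and 7.16 degrees, less where a joint would pass 70% of its speed; a pose out of reach is approached as far as the arm can. A call with a gripper value outside its range is refused whole. The fingers move at their own pace and stop on an object; "newtons" is the grip in N (left out, the last holds). Time passes only in rows, so rows that do not move let the fingers close, or fill a call up. It gives the time, the measured TCP pose, the force, the opening and the grip force at its end, in the units of the state.
- ctrl.read_state(): the state, without advancing time (a new reading comes with each control period).
- eyes.read_camera(name): name is "side" or "top" or "wrist"; returns the picture (420x560x3 uint8, blue, green, red); there is no depth.
- eyes.camera_model(name): a dict with "fx", "fy", "cx", "cy" (pixels), "rvec" (rotation vector, rad) and "tvec" (3), from world to camera coordinates, as OpenCV has them; the wrist camera has in their place "T_tool_cam" (4x4, takes a point from camera to tool coordinates, whose origin is the TCP and whose axes are the flange's). Camera axes: x right, y down, z forward; pixel columns grow to the right and rows downward; lengths in m; the calibration is good to about 2 mm. The wrist camera is an equidistant fisheye: a pixel r from the principal point sees the ray r / f radians off the axis. A picture is of the moment at which its call begins: read the wrist's pose just before it. camera_model takes no time and is no camera call.
- ctrl.job_done(): hands the job in; it is judged then, once.
The state is a dict: "clock": time; "q": joint angles; "joint_velocities": joint speeds; "effort": joint torques, N m; "position": TCP position; "tool_rot": TCP orientation; "ft_force": force on the tool from outside, world axes, zero at the start; "moment": the same for the moment, N m; "opening": finger opening in m; "gripper_force": force on a finger pad.
Only numpy, scipy, OpenCV 4.12 (cv2) and the standard library are available. Lean on these libraries where they do the work, as an engineer would, in place of code of your own. Each camera call takes 0.05 s, during which the arm holds its last target. There are 200 camera calls.

## Task

Stand the unpainted white clay doll upright on the bed of the green painting vice, between its two jaws, set down and not dropped. Then turn the red knob clockwise until the spring gauge's black needle points at the red mark on the dial; never run it clearly past the mark, or the clay cracks. Leave the doll clamped there, do not lean on the gauge, and leave the other dolls and the paint things where they are.

Things in the scene. Friction and masses are not known exactly. Their poses are not given: they have to be found in the camera images.
- doll_white: the unpainted white clay doll, about 0.15 kg: a round body 54 mm in diameter and 42 mm tall, above it a round hooded head 40 mm in diameter from 42 to 78 mm height, tapering to a knob at 88 mm. Origin at the centre of its underside, z up along the doll. Grip it by the head; it is round, so its yaw does not matter
- ram_face (a point): centre of the face of the ram, the jaw that the knob drives: 46 mm wide, 32 mm tall, lower edge 4 mm above the bed (base plate, top 12 mm above the table, 20 mm below this point). y points along the clamp axis from ram to sprung jaw, x level across it, z up. The faces start 60 to 75 mm apart. The ram is loose on its spindle: up to 6 mm of play, unseen, is taken up before it presses
- jaw_face (a point): centre of the facing face of the sprung jaw, same size, height and axes as ram_face. The jaw is pushed back along +y against a spring of 1.2 N/mm, at most 19 mm; it carries the needle. The gauge's housing begins 34 mm behind this face; its top is 54 mm above the table
- knob_grip (a point): on the knob's vertical axis at the height to grip (83 mm above the table): a red bar 42 mm long (its x) and 14 mm thick (its y), 58 to 92 mm above the table, on a 44 mm black disc, top at 62 mm. The gearbox below is 52 mm high, 120 mm from the bed's middle on the ram's side. Clockwise from above drives the ram forward 6 mm per rad, in all 2 to 5 rad; friction 0.13 N m, stays where left
- needle (a joint): angle of the gauge needle, rad, growing clockwise from above: 0 with the jaw free, 0.1 rad per mm that the sprung jaw is pushed back (once the doll is pinched, about 0.6 rad per rad of the knob); up to 1.9
- needle_tip (a point): tip of the black needle, 36 mm from its pivot at the dial's centre, over the white dial on top of the gauge, 57 mm above the table; x points along the needle outwards, y is level and 90 degrees anticlockwise from it, z up
- mark: the red mark at the rim of the dial. Origin at the dial's centre (needle pivot), x points level from there outwards through the mark, y is 90 degrees anticlockwise from it, z up. The mark lies 0.7 to 1.2 rad clockwise of the needle's free place, and is another distance in every start
- gauge: the spring gauge at the vice's far end: green housing 70 mm wide with a white dial 90 mm in diameter on top, 54 mm above the table, its needle and mark up to 60 mm; it carries the sprung jaw. Origin under the jaw's free face, on the bed; y along the clamp axis away from the ram, dial centre 79 mm along it. It is fixed for each start, but at another distance from the ram every time
- doll_blue1: a painted blue doll of the same shape and size, bystander. Origin at the centre of its underside
- doll_blue2: another painted blue doll, bystander
- doll_blue3: another painted blue doll, bystander
- cup: red paint cup, 72 mm wide, 85 mm tall, bystander. Origin under its centre
- paint: pale blue paint bottle with a white cap, 52 mm wide, 130 mm tall, bystander. Origin under its centre
- pot: low white paint pot with a black lid, 68 mm wide, 55 mm tall, bystander. Origin under its centre
- brush: slim wooden paint brush, 10 mm thick, 200 mm long, lying on the table, bystander. Origin under its middle
Mind the look-alikes: they are no part of the job. What is shaped like the doll_white but yellow is not meant.

How it is judged:
On the way:
1. the white doll stands released on the bed between the jaws, not yet clamped (y of doll_white in the frame of ram_face above 0.02 m and y of doll_white in the frame of jaw_face below -0.02 m and x of doll_white in the frame of ram_face between -0.015 and 0.015 m and z of doll_white in the frame of ram_face below -0.017 m and angle between doll_white's own z axis and vertical below 0.15 rad and contact force between the fingers and doll_white below 0.1 N and value of joint needle below 0.4 rad), for 0.2 s.
At the end, for the whole second after the job is handed in: The white doll stands on the vice's bed (within 5 mm of its height, tilted less than 0.15 rad, within 15 mm of the clamp axis), pinched between ram and sprung jaw with more than 4 N, at rest, and the needle points at the red mark within 0.12 rad (angle between the x axis of needle_tip and the x axis of mark, either way round below 0.12 rad and contact force between gauge and doll_white above 4 N and x of doll_white in the frame of ram_face between -0.015 and 0.015 m and z of doll_white in the frame of ram_face below -0.015 m and angle between doll_white's own z axis and vertical below 0.15 rad and linear speed of doll_white below 0.01 m/s and velocity of joint needle between -0.05 and 0.05 rad/s); the robot touches nothing.
It fails at once if the needle runs more than 0.31 rad past the red mark (the clay cracks) (y of needle_tip in the frame of mark below -0.011 m).
It fails at once if the white doll is dropped or knocked: over 0.5 m/s while not held (linear speed of doll_white above 0.5 m/s and contact force between the fingers and doll_white below 0.1 N).
It fails at once if the fingers lean on the gauge or its jaw with more than 5 N (contact force between the fingers and gauge above 5 N).
It fails at once if a bystander is moved by more than 30 mm (distance of any of doll_blue1, doll_blue2, doll_blue3, cup, paint, pot, brush from where it was at the start of the episode above 0.03 m).
It also fails if it takes over 72 s, if anything falls off the work surface, if the arm or the gripper's body presses on something with over 40 N, if the wrist force passes 120 N, or if a joint passes its speed limit or range.

## Working session

There is one attempt and no reset: what is moved stays moved. The work goes in short steps, Python scripts to look and compute and a tool call to move; the robot and the scene stay as the last step left them, time stands still between calls to the robot, and variables do not carry over. Pictures are saved under pics/ and viewed, at most 10 in all, crops included, and the job is handed in when it is done.

Besides the shell and the picture viewer there is one more tool, called after "Call:" as a command line: name --pt "numbers of a row" for each row, then --argument value for the rest. step_arm: Moves the arm, as the interface text tells. Its arguments: {"type":"object","properties":{"motion":{"type":"array","items":{"type":"array","items":{"type":"number"}}},"newtons":{"type":"number"}},"required":["motion"]}

```bash
mkdir -p pics
cat > h.py <<'E'
import numpy as np, cv2
from scipy.spatial.transform import Rotation as R
from station import ctrl, eyes
def ray(name,u,v):
    m=eyes.camera_model(name)
    d=np.array([(u-m['cx'])/m['fx'],(v-m['cy'])/m['fy'],1.])
    r=cv2.Rodrigues(np.array(m['rvec'],float))[0]; t=np.array(m['tvec'],float).ravel()
    return -r.T@t, r.T@d
def onz(name,u,v,z):
    o,d=ray(name,u,v); return o+d*(z-o[2])/d[2]
def proj(name,P):
    m=eyes.camera_model(name)
    K=np.array([[m['fx'],0,m['cx']],[0,m['fy'],m['cy']],[0,0,1.]])
    return cv2.projectPoints(np.atleast_2d(np.array(P,float)),np.array(m['rvec'],float),np.array(m['tvec'],float),K,None)[0][:,0]
def tool(): # print tool axes
    s=ctrl.read_state(); r=R.from_quat(np.roll(s['tool_rot'],-1)).as_matrix(); return np.array(s['position']),r,s
E
python3 - <<'E'
from h import *
for n in('top','side'):
    cv2.imwrite(f'pics/{n}0.png',cv2.resize(eyes.read_camera(n),(800,600),interpolation=cv2.INTER_CUBIC)); print(n,ray(n,280,210))
p,r,s=tool();print(p,r.round(3),s['opening'],s['clock'],eyes.camera_model('wrist'))
E
```

```text
top (array([0.45564522, 0.00876852, 1.34101353]), array([ 0.08050016, -0.02497796, -0.99644919]))
side (array([-0.30579942, -1.02781213,  0.84449754]), array([ 0.55857208,  0.66216413, -0.49956042]))
[0.29691622 0.60563222 0.23038029] [[-0.898  0.44  -0.001]
 [ 0.44   0.898 -0.002]
 [-0.    -0.002 -1.   ]] 0.08524639010219938 0.1 {'fx': 325.19226210127806, 'fy': 325.19226210127806, 'cx': 275.59132169604203, 'cy': 207.840419835473, 'T_tool_cam': array([[-1.08726738e-03, -9.54743410e-01, -2.97428711e-01,
         7.67563309e-02],
       [ 9.99999231e-01, -1.21548379e-03,  2.46138307e-04,
        -7.48881592e-04],
       [-5.96518704e-04, -2.97428215e-01,  9.54743998e-01,
        -1.42785185e-01],
       [ 0.00000000e+00,  0.00000000e+00,  0.00000000e+00,
         1.00000000e+00]])}
```

View pics/top0.png

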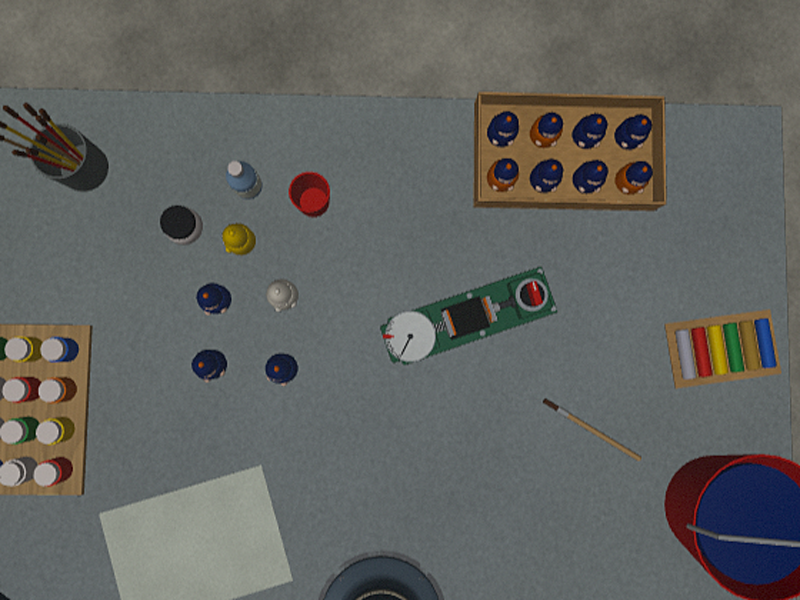

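View pics/side0.png

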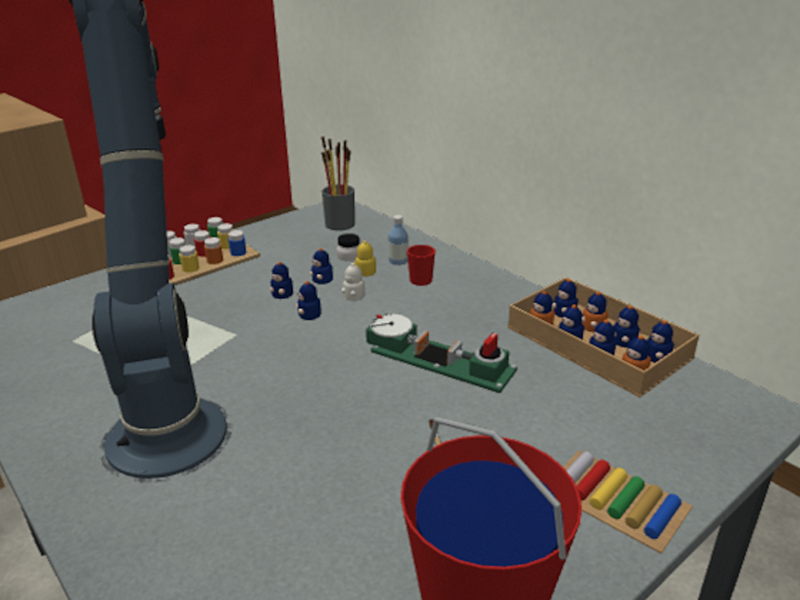

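The top view shows the white doll at about (283,294), next to blue dolls at (213,298), (209,364) and (281,369) and a yellow look-alike at (238,238). The white one fits the description. The vice runs from the dial at (410,336) to the red knob at (533,293). I'll confirm both in one enlarged crop.

Run:
```python
from h import *
a=eyes.read_camera('top')[180:265,180:400]; b=eyes.read_camera('side')[180:275,225:373]
a=cv2.resize(a,None,fx=3.6,fy=3.6,interpolation=cv2.INTER_CUBIC)
b=cv2.resize(b,None,fx=3,fy=3,interpolation=cv2.INTER_CUBIC)
o=np.zeros((600,800,3),np.uint8);o[:306,:792]=a;o[310:595,:444]=b
cv2.imwrite('pics/c1.png',o)
```

```text
(no output)
```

View pics/c1.png

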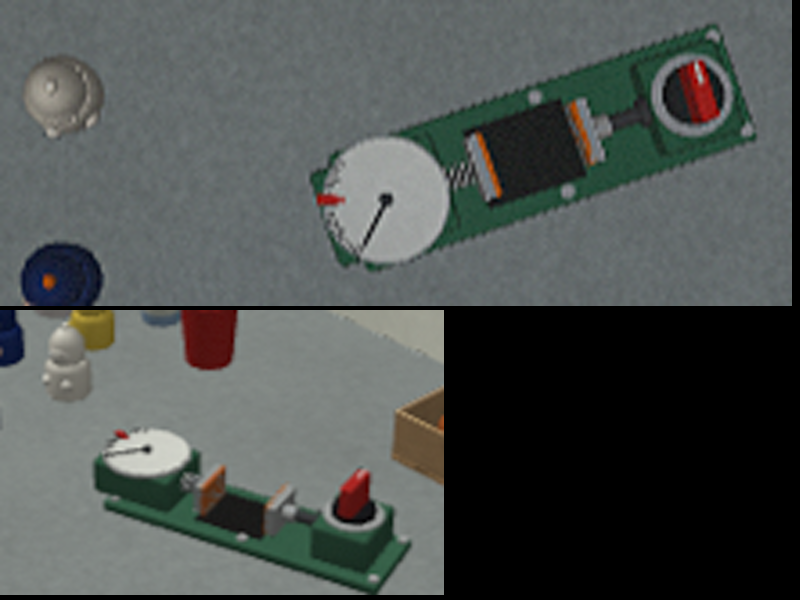

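Run:
```python
from h import *
T=lambda u,v,z: onz('top',180+(u+.5)/3.6-.5,180+(v+.5)/3.6-.5,z)[:2]
D=T(387,200,.057);K=T(691,96,.062)
ax=(D-K)/np.linalg.norm(D-K);print('dial',D,'knob',K,'axis',ax,np.degrees(np.arctan2(ax[1],ax[0])),'dist',np.linalg.norm(D-K))
n=np.array([-ax[1],ax[0]])
for nm,u,v in [('j1',472,136),('j2',496,201),('r1',574,100),('r2',597,161),('rin1',572,104),('rin2',590,162)]:
    q=T(u,v,.048)-K; print(nm,q@ax,q@n)
print('bar ends at top',T(690,62,.092),T(708,122,.092),'mid',(T(685,64,.092)+T(713,120,.092))/2)
print('needle tip',T(361,250,.058)-D,'mark',T(330,200,.058)-D)
a=lambda p:np.arctan2(p[1],p[0])
print('cw needle->mark', np.degrees(a(T(361,250,.058)-D)-a(T(330,200,.058)-D)))
print('doll top head',T(62,91,.06),'body',T(66,95,.03))
S=lambda u,v,z: onz('side',225+(u+.5)/3-.5,180+(v-310+.5)/3-.5,z)[:2]
print('doll side head',S(67,345,.06),'bottom',S(67,398,.0), 'body',S(68,380,.021),'knob top',S(66,326,.086))
print('dial',S(147,449,.057),'knobdisc',S(352,513,.062))
```

```text
dial [ 0.49640824 -0.04218068] knob [ 0.57202843 -0.25366772] axis [-0.33668821  0.94161619] 109.67522995190137 dist 0.22460004525440264
j1 0.15297452996110875 -0.02337410658204804
j2 0.1519964939790753 0.025195333087506485
r1 0.07637753262072847 -0.024212123828338587
r2 0.07532548825331434 0.021629924309027274
rin1 0.0786592004641505 -0.02199691222655263
rin2 0.08023992353477136 0.020701392245371843
bar ends at top [ 0.59262389 -0.24684784] [ 0.55168812 -0.25914714] mid [ 0.57215107 -0.25299482]
needle tip [-0.03490946  0.01761903] mark [-0.00061941  0.03963023]
cw needle->mark 62.324192008833855
doll top head [0.56850927 0.18452441] body [0.56834866 0.1857339 ]
doll side head [0.57005554 0.18540448] bottom [0.55731309 0.1730628 ] body [0.56199492 0.1757676 ] knob top [0.56825407 0.18297662]
dial [ 0.496824  -0.0453858] knobdisc [ 0.56285734 -0.26686519]
```

The crop confirms the white doll at (62,93) and the black needle about 62° (1.09 rad) short of the red mark. The yaw that fits both the pick and the placing is about 19.7°, so I turn first and then travel.

Call:
step_arm --pt "1 0 0 0 6.3" --pt "1 0 0 0 6.3" --pt "1 0 0 0 6.3" --pt "1 0 0 0 6.3" --pt "1 0 0 0 6.3" --pt "1 0 0 0 6.3" --pt "1 0 0 0 6.3" --pt "1 0 0 0 0" --newtons 30

```text
clock: 0.87
position: [0.2969, 0.606, 0.231]
tool_rot: [0.0, 0.576, 0.818, -0.0]
ft_force: [-0.1, -0.5, 0.5]
opening: 0.0857
gripper_force: 0.0
```

Call:
step_arm --pt "1 -3 0.7 0 0" --pt "1 -3 0.7 0 0" --pt "1 -3 0.7 0 0" --pt "1 -3 0.7 0 0" --pt "1 -3 0.7 0 0" --pt "1 -3 0.7 0 0" --pt "1 -3 0.7 0 0" --pt "1 -3 0.7 0 0"

```text
clock: 1.53
position: [0.4316, 0.3979, 0.2314]
tool_rot: [-0.0, 0.574, 0.819, 0.0]
ft_force: [-0.5, 0.5, -0.2]
opening: 0.0857
gripper_force: 0.0
```

Call:
step_arm --pt "1 -3 0.7 0 0" --pt "1 -3 0.7 0 0" --pt "1 -3 0.7 0 0" --pt "1 -3 0.7 0 0" --pt "1 -3 0.7 0 0" --pt "1 -2.5 0.7 0 0" --pt "1 -1.5 0.7 0 0" --pt "1 0 0 0 0"

```text
clock: 2.2
position: [0.5441, 0.2324, 0.2315]
tool_rot: [0.001, 0.577, 0.817, -0.0]
ft_force: [0.3, -0.3, 0.6]
opening: 0.0855
gripper_force: 0.0
```

```bash
cat >> h.py <<'E'
def wrist_px(P):
    p,r,s=tool(); m=eyes.camera_model('wrist'); T=np.array(m['T_tool_cam'])
    c=T[:3,:3].T@(r.T@(np.array(P)-p)-T[:3,3]); th=np.arctan2(np.hypot(c[0],c[1]),c[2]); h=np.hypot(c[0],c[1])
    return np.array([m['cx']+m['fx']*th*c[0]/h, m['cy']+m['fy']*th*c[1]/h])
def wrist_onz(u,v,z):
    p,r,s=tool(); m=eyes.camera_model('wrist'); T=np.array(m['T_tool_cam'])
    a=np.array([u-m['cx'],v-m['cy']])/m['fx']; th=np.hypot(*a); d=np.r_[a/th*np.sin(th),np.cos(th)]
    d=r@T[:3,:3]@d; o=p+r@T[:3,3]; return o+d*(z-o[2])/d[2]
E
python3 - <<'E'
from h import *
p,r,s=tool(); yaw=np.degrees(np.arctan2(r[1,1],r[0,1]))
print(p,yaw,s['q'],s['clock']); d=r.T@(np.array([.569,.185,.042])-p);print('to doll',d)
im=eyes.read_camera('wrist'); print(wrist_px([.569,.185,.06]),wrist_px([.569,.185,.0]),wrist_px([.569,.185,.088]))
cv2.imwrite('pics/w1.png',cv2.resize(im,(800,600)))
E
```

```text
[0.54414711 0.23244162 0.23149554] 19.524490443228363 [-0.68283931  0.33439233  0.2658332   1.75239919 -0.09572322  1.06674552
 -0.04407272] 2.2
to doll [-0.05255605  0.00735022  0.18963325]
[284.37480648 239.13717101] [283.10890268 220.04843035] [285.11095392 250.34661525]
```

View pics/w1.png

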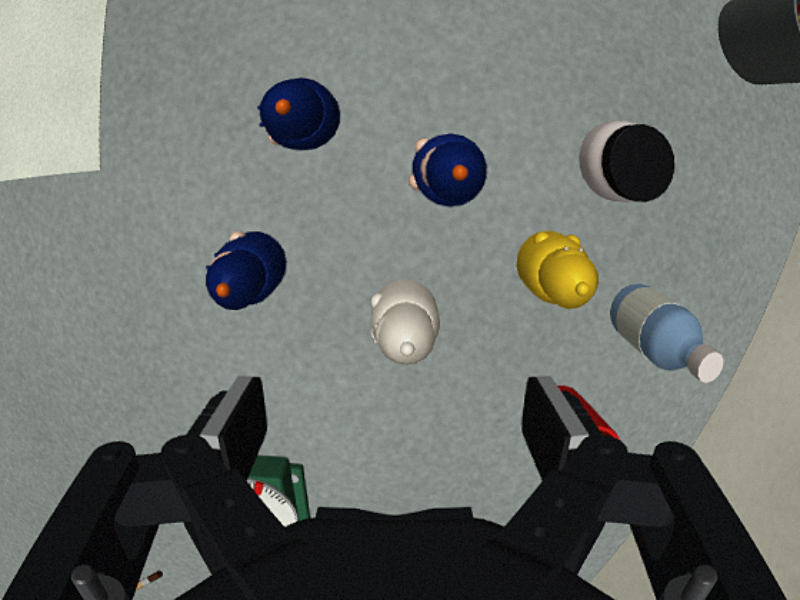

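The picture shows the white doll between the open fingers. Its knob is at (407,349) and its head at (405,335), a few pixels off the prediction, so I refine the estimate.

Run:
```python
from h import *
k=.7
print(wrist_onz(407*k,349*k,.087),wrist_onz(405*k,333*k,.06))
p,r,s=tool(); print(r.T@(np.array([.568,.188,.042])-p))
print(onz('top',180+(57.5)/3.6-.5,180+89.5/3.6-.5,.087))
```

```text
[0.56677146 0.19053599 0.087     ] [0.56579506 0.19109144 0.06      ]
[-0.05283691  0.00816139  0.18931199]
[0.56743817 0.18423918 0.087     ]
```

Run:
```python
from h import *
p,r,s=tool();print(p, np.array([.54414711,.23244162,.23149554])-p, s['clock'])
```

```text
[0.54246813 0.23508948 0.23128307] [ 0.00167898 -0.00264786  0.00021247] 2.25
```

Call:
step_arm --pt "1 -2 0.3 0 0" --pt "1 -2 0.3 0 0" --pt "1 -1.4 0.2 1 0" --pt "1 0 0 2 0" --pt "1 0 0 2 0" --pt "1 0 0 2 0" --pt "1 0 0 2 0" --pt "1 0 0 0 0"

```text
clock: 2.92
position: [0.5634, 0.1903, 0.1373]
tool_rot: [-0.003, 0.573, 0.819, -0.003]
ft_force: [-0.7, -0.6, 0.2]
opening: 0.085
gripper_force: 0.0
```

Call:
step_arm --pt "1 0 0 2 0" --pt "1 0 0 2 0" --pt "1 0 0 2 0" --pt "1 0 0 2 0" --pt "1 0 0 1.5 0" --pt "1 0 0 0.5 0" --pt "1 0 0 0 0" --pt "1 0 0 0 0"

```text
clock: 3.58
position: [0.5677, 0.1899, 0.0423]
tool_rot: [0.0, 0.575, 0.818, 0.001]
ft_force: [-0.3, 0.1, 0.3]
opening: 0.0855
gripper_force: 0.0
```

Run:
```python
from h import *
p,r,s=tool();print(p)
im=eyes.read_camera('wrist')
cv2.imwrite('pics/w2.png',cv2.resize(im,(800,600)))
print(r.T@(np.array([.568,.1865,.042])-p))
```

```text
[0.56771369 0.1899484  0.04230032]
[-0.00334069 -0.0009028   0.00029721]
```

View pics/w2.png

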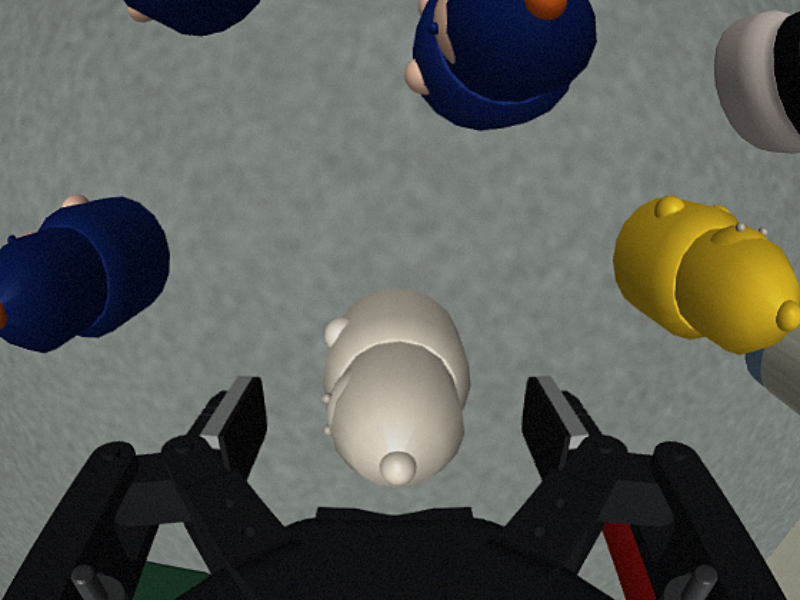

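The doll's head sits centred between the fingers, with its knob at (398,467). I compute its offset along tool x.

Run:
```python
from h import *
p,r,s=tool();print(p)
for u,v,z in [(398,467,.087),(397,415,.06)]:
  q=wrist_onz(u*.7,v*.7,z);print(q,r.T@(q-p))
```

```text
[0.56808543 0.18983049 0.0426988 ]
[0.56859907 0.18825456 0.087     ] [-1.63549356e-03  5.17165413e-05 -4.43019920e-02]
[0.56866197 0.18799625 0.06      ] [-1.91275282e-03 -3.98513626e-05 -1.73022620e-02]
```

Only about 2 mm along x. I correct it, close the fingers and lift.

Call:
step_arm --pt "1 -0.2 0 0 0" --pt "0 0 0 0 0" --pt "-1 0 0 0 0" --pt "-1 0 0 0 0" --pt "-1 0 0 0 0" --pt "-1 0 0 0 0" --pt "-1 0 0 0 0" --pt "-1 0 0 0 0" --newtons 35

```text
clock: 4.3
position: [0.5683, 0.1872, 0.0418]
tool_rot: [0.0, 0.575, 0.818, 0.0]
ft_force: [0.6, -0.4, 4.3]
opening: 0.0393
gripper_force: 34.9
```

Call:
step_arm --pt "-1 0 0 0 0" --pt "-1 0 0 0 0" --pt "-1 0 0 -0.5 0" --pt "-1 0 0 -1 0" --pt "-1 0 0 -1.5 0" --pt "-1 0 0 -2 0" --pt "-1 0 0 -2 0" --pt "-1 0 0 -1 0"

```text
clock: 4.97
position: [0.5687, 0.1872, 0.1237]
tool_rot: [0.001, 0.575, 0.818, 0.001]
ft_force: [0.1, 0.6, -2.2]
opening: 0.0393
gripper_force: 35.6
```

Run:
```python
from h import *
p,r,s=tool();print(p,s['opening'],s['gripper_force'])
K=np.array([.572,-.2535]);ax=np.array([-.3367,.9416]);t=K+.1125*ax
print(t,r.T@(np.r_[t,.2]-p),np.degrees(np.arctan2(r[1,1],r[0,1])))
T=lambda u,v,z: onz('top',180+(u+.5)/3.6-.5,180+(v+.5)/3.6-.5,z)[:2]
print('mat corners mid',np.mean([T(467,135,.012),T(553,100,.012),T(586,175,.012),T(503,203,.012)],0))
```

```text
[0.56870025 0.18723543 0.12369014] 0.03927249924073574 35.581660866737366
[ 0.53412125 -0.14757   ] [-0.3033384  -0.14562771 -0.07675911] 19.779884665572226
mat corners mid [ 0.53314451 -0.14496953]
```

Call:
step_arm --pt "-1 0 0 -1.5 0" --pt "-1 -1 -0.5 -1.5 0" --pt "-1 -2 -1 0 0" --pt "-1 -2.5 -1.2 0 0" --pt "-1 -2.5 -1.2 0 0" --pt "-1 -2.5 -1.2 0 0" --pt "-1 -2.5 -1.2 0 0" --pt "-1 -2.5 -1.2 0 0"

```text
clock: 5.63
position: [0.5489, 0.0146, 0.1511]
tool_rot: [-0.0, 0.575, 0.818, -0.0]
ft_force: [-0.0, -0.3, -2.0]
opening: 0.0394
gripper_force: 35.7
```

Call:
step_arm --pt "-1 -2.5 -1.2 0 0" --pt "-1 -2.5 -1.2 0 0" --pt "-1 -2.5 -1.2 0 0" --pt "-1 -2.5 -1.2 0 0" --pt "-1 -2 -1 0 0" --pt "-1 -1.5 -0.8 0 0" --pt "-1 -0.5 -0.3 0 0" --pt "-1 0 0 0 0"

```text
clock: 6.3
position: [0.5314, -0.1409, 0.1511]
tool_rot: [-0.0, 0.577, 0.817, -0.0]
ft_force: [-0.0, -0.0, -1.9]
opening: 0.0393
gripper_force: 35.7
```

Call:
step_arm --pt "-1 0 0 0 0" --pt "-1 0 0 0 0" --pt "-1 0 0 0 0" --pt "-1 0 0 0 0" --pt "-1 0 0 0 0" --pt "-1 0 0 0 0" --pt "-1 0 0 0 0" --pt "-1 0 0 0 0"

```text
clock: 6.97
position: [0.5323, -0.1392, 0.1513]
tool_rot: [-0.0, 0.575, 0.818, 0.0]
ft_force: [-0.3, -0.2, -1.6]
opening: 0.0391
gripper_force: 35.7
```

Run:
```python
from h import *
p,r,s=tool();print(p,s['opening'],s['q'])
im=eyes.read_camera('wrist')
K=np.array([.572,-.2535]);ax=np.array([-.3367,.9416]);t=K+.1125*ax
print(r.T@(np.r_[t,.2]-p),np.degrees(np.arctan2(r[1,1],r[0,1])))
n=np.array([.9416,.3367])
for a in (.0795,.1456):
  for b in (-.023,.023): print(a,b,wrist_px(np.r_[K+a*ax+b*n,.048])/.7)
print('dial',wrist_px(np.r_[K+.2246*ax,.057])/.7)
cv2.imwrite('pics/w3.png',cv2.resize(im,(800,600)))
```

```text
[ 0.53228909 -0.13916087  0.15125031] 0.03909961752426865 [-0.10229993  0.36329944  0.35498046  1.93389189 -0.1621565   0.87185075
  0.68158709]
[-0.00852776 -0.00112435 -0.04875055] 19.793661432991158
0.0795 -0.023 [354.29399806 363.57094653]
0.0795 0.023 [432.7399975  363.62659812]
0.1456 -0.023 [351.16268333 252.56335188]
0.1456 0.023 [436.05709698 252.63079702]
dial [393.74932631 102.98271961]
```

View pics/w3.png

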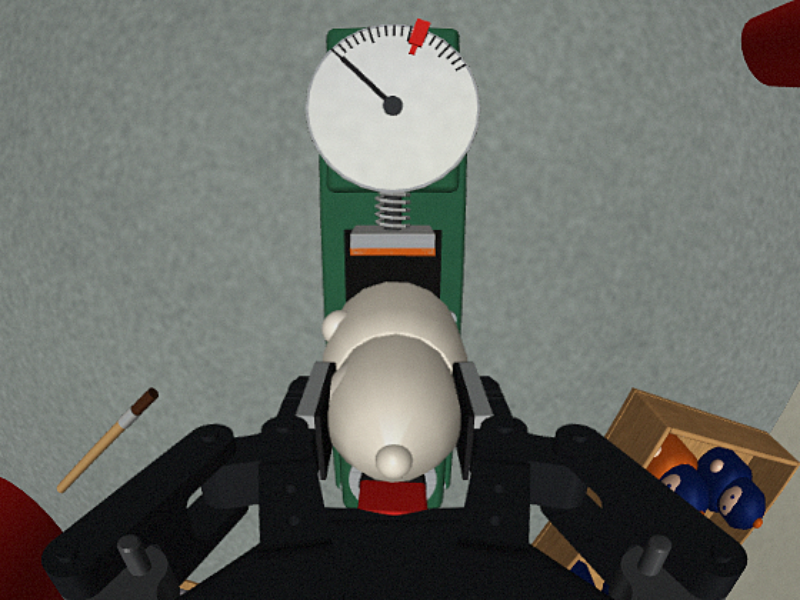

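The dial centre at (393,105) and the jaw face at y≈255 agree with my model. I shift −8.5 mm along x and descend, stopping above the jaws to check.

Call:
step_arm --pt "-1 -0.5 -0.1 0 0" --pt "-1 -0.35 0 0 0" --pt "-1 0 0 1 0" --pt "-1 0 0 1.5 0" --pt "-1 0 0 1.5 0" --pt "-1 0 0 1 0" --pt "-1 0 0 0 0" --pt "-1 0 0 0 0"

```text
clock: 7.68
position: [0.5338, -0.1477, 0.1006]
tool_rot: [-0.001, 0.575, 0.818, -0.0]
ft_force: [-0.4, 0.0, -1.5]
opening: 0.0395
gripper_force: 35.6
```

Run:
```python
from h import *
b=eyes.read_camera('side')[185:275,270:373]; p,r,s=tool()
K=np.array([.572,-.2535]);ax=np.array([-.3367,.9416]);t=K+.1125*ax
print(p,r.T@(np.r_[t,.0538]-p)*100,s['ft_force'])
w=eyes.read_camera('wrist')[100:380,170:390]
o=np.zeros((600,800,3),np.uint8);o[:360,:412]=cv2.resize(b,None,fx=4,fy=4,interpolation=cv2.INTER_CUBIC);o[:448,420:772]=cv2.resize(w,None,fx=1.6,fy=1.6)
cv2.imwrite('pics/w4.png',o)
```

```text
[ 0.53445894 -0.14785228  0.10133822] [ 0.03881014 -0.02281363  4.75381268] [ 0.74153747  0.04899791 -2.36934522]
```

View pics/w4.png

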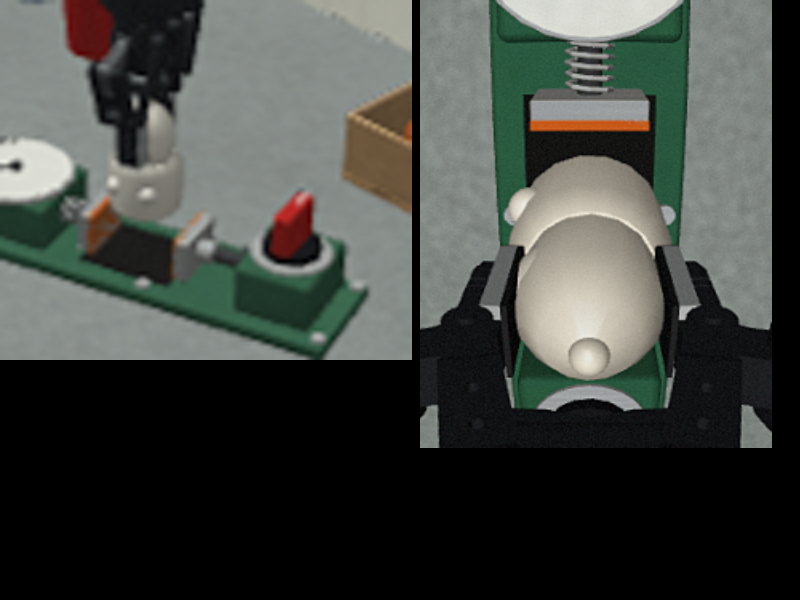

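The doll hangs upright and centred over the black bed. I descend to just above it, then set down slowly.

Call:
step_arm --pt "-1 0 0 0.6 0" --pt "-1 0 0 0.7 0" --pt "-1 0 0 0.7 0" --pt "-1 0 0 0.7 0" --pt "-1 0 0 0.7 0" --pt "-1 0 0 0.6 0" --pt "-1 0 0 0.4 0" --pt "-1 0 0 0 0"

```text
clock: 8.45
position: [0.5335, -0.1475, 0.0561]
tool_rot: [-0.001, 0.575, 0.818, -0.0]
ft_force: [-0.5, -0.1, -2.4]
opening: 0.0394
gripper_force: 35.6
```

Call:
step_arm --pt "-1 0 0 0.1 0" --pt "-1 0 0 0 0" --pt "-1 0 0 0.1 0" --pt "-1 0 0 0 0" --pt "-1 0 0 0.1 0" --pt "-1 0 0 0 0" --pt "-1 0 0 0 0" --pt "-1 0 0 0 0"

```text
clock: 9.12
position: [0.5343, -0.1476, 0.0543]
tool_rot: [0.0, 0.575, 0.818, 0.0]
ft_force: [-0.0, -0.4, -2.1]
opening: 0.0394
gripper_force: 35.6
```

Call:
step_arm --pt "-1 0 0 0.1 0" --pt "-1 0 0 0 0" --pt "-1 0 0 0 0" --pt "-1 0 0 0 0" --pt "-1 0 0 0 0" --pt "-1 0 0 0 0" --pt "-1 0 0 0 0" --pt "-1 0 0 0 0"

```text
clock: 9.78
position: [0.5345, -0.1477, 0.0537]
tool_rot: [0.0, 0.575, 0.818, 0.0]
ft_force: [-1.1, 0.1, 5.7]
opening: 0.039
gripper_force: 36.1
```

Contact: the wrist force changed from −2 to +5.7 N. I open gently, wait, then rise.

Call:
step_arm --pt "0 0 0 0 0" --pt "0.3 0 0 0 0" --pt "0.6 0 0 0 0" --pt "1 0 0 0 0" --pt "1 0 0 0 0" --pt "1 0 0 0 0" --pt "1 0 0 0 0" --pt "1 0 0 0 0"

```text
clock: 10.45
position: [0.5342, -0.1476, 0.0532]
tool_rot: [-0.0, 0.575, 0.818, 0.0]
ft_force: [-0.1, 0.3, 0.6]
opening: 0.0854
gripper_force: 0.0
```

Call:
step_arm --pt "1 0 0 -1 0" --pt "1 0 0 -2 0" --pt "1 0 0 -2 0" --pt "1 0 0 -2 0" --pt "1 0 0 -2 0" --pt "1 0 0 -2 0" --pt "1 0 0 -1 0" --pt "1 0 0 0 0"

```text
clock: 11.12
position: [0.5358, -0.1481, 0.1762]
tool_rot: [0.002, 0.575, 0.818, 0.001]
ft_force: [1.0, -0.6, 0.3]
opening: 0.0855
gripper_force: 0.0
```

Run:
```python
from h import *
p,r,s=tool();print(p,s['opening'])
w=eyes.read_camera('wrist')
K=np.array([.572,-.2535]);ax=np.array([-.3367,.9416])
print(r.T@(np.r_[K,.2]-p)*100,np.degrees(np.arctan2(r[1,1],r[0,1])),s['q'])
print(wrist_px(np.r_[K+.1125*ax,.099])/.7)
a=cv2.resize(eyes.read_camera('top')[180:265,260:400],None,fx=2.8,fy=2.8,interpolation=cv2.INTER_CUBIC)
o=cv2.resize(w,(800,600));o[362:600,:392]=a
cv2.imwrite('pics/w5.png',o)
```

```text
[ 0.53577693 -0.14813327  0.17615184] 0.08545922030073476
[-11.14661677  -0.14468896  -2.35837456] 19.777754869389202 [-0.0986145   0.33893171  0.36780629  1.90185565 -0.15161702  0.92192016
  0.68654572]
[394.28813343 311.72975264]
```

View pics/w5.png

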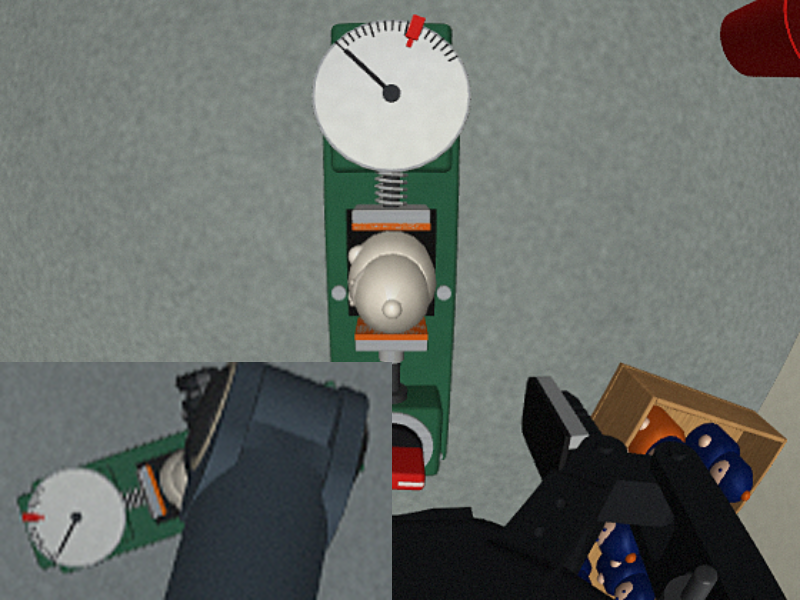

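The doll stands upright between the jaws, knob at (392,309), and the needle is free. Next I go over the knob and turn about 87° anticlockwise so the fingers straddle the bar.

Call:
step_arm --pt "1 -2 0 0 0" --pt "1 -3 -0.1 0 0" --pt "1 -3 0 0 0" --pt "1 -2.2 0 0 0" --pt "1 -0.95 0 0 0" --pt "1 0 0 0 -6.7" --pt "1 0 0 0 -6.7" --pt "1 0 0 0 -6.7"

```text
clock: 11.88
position: [0.5702, -0.2518, 0.1715]
tool_rot: [-0.002, 0.421, 0.907, 0.0]
ft_force: [-0.6, -0.7, 0.8]
opening: 0.0852
gripper_force: 0.0
```

Call:
step_arm --pt "1 0 0 0 -6.7" --pt "1 0 0 0 -6.7" --pt "1 0 0 0 -6.7" --pt "1 0 0 0 -6.7" --pt "1 0 0 0 -6.7" --pt "1 0 0 0 -6.7" --pt "1 0 0 0 -6.7" --pt "1 0 0 0 -6.7"

```text
clock: 12.55
position: [0.5702, -0.2514, 0.1718]
tool_rot: [-0.001, -0.034, 0.999, 0.001]
ft_force: [0.2, -1.3, -0.3]
opening: 0.0856
gripper_force: 0.0
```

Call:
step_arm --pt "1 0 0 0 -6.7" --pt "1 0 0 0 -6.7" --pt "1 0 0 0 0" --pt "1 0 0 0 0" --pt "1 0 0 0 0" --pt "1 0 0 0 0" --pt "1 0 0 0 0" --pt "1 0 0 0 0"

```text
clock: 13.22
position: [0.571, -0.2527, 0.1732]
tool_rot: [-0.0, -0.147, 0.989, 0.0]
ft_force: [0.8, 0.2, -0.2]
opening: 0.0855
gripper_force: 0.0
```

```bash
cat >> h.py <<'E'
K=np.array([.572,-.2535])
E
python3 - <<'E'
from h import *
p,r,s=tool()
w=eyes.read_camera('wrist')
print(p,r.T@(np.r_[K,.064]-p)*100,np.degrees(np.arctan2(r[1,1],r[0,1])),s['q'])
hsv=cv2.cvtColor(w,cv2.COLOR_BGR2HSV); m=((hsv[...,0]<8)|(hsv[...,0]>172))&(hsv[...,1]>150)&(hsv[...,2]>60)
c=wrist_px(np.r_[K,.092]);print('pred',c)
n,l,st,ce=cv2.connectedComponentsWithStats(m.astype(np.uint8))
for i in range(1,n):
  if st[i,4]>80: print(st[i],ce[i])
# bright top face
top=m&(hsv[...,2]>hsv[...,2][m].mean())
cv2.imwrite('pics/w6.png',cv2.resize(w,(800,600)))
E
```

```text
[ 0.57101844 -0.25268355  0.17320121] [-0.07210271 -0.10800539 10.92009472] 106.85622481461269 [ 0.32484739  0.43846586  0.03269771  1.72458667 -0.01672492  0.9790223
  2.22878017]
pred [274.20781764 218.16451783]
[  13    0   28   77 1274] [25.61616954 38.16091052]
[ 259  181   19   62 1060] [268.1754717  210.04150943]
```

View pics/w6.png

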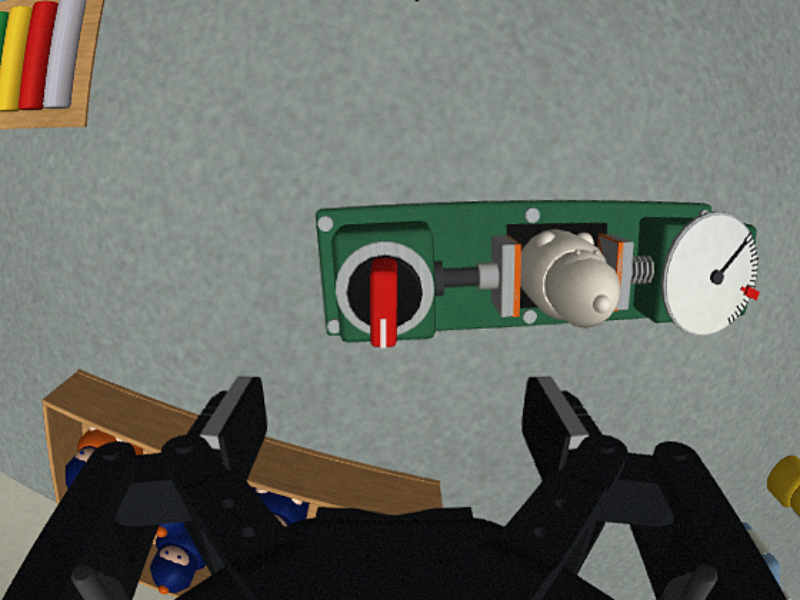

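The fingers are aligned with the bar, whose top runs from (384,270) to (383,347). The disc centre is at (385,290), about 4 mm off my estimate, so I refine it.

Run:
```python
from h import *
p,r,s=tool();print(p)
for u,v,z in [(385,290,.062),(384,304,.092),(717,277,.057)]:
  q=wrist_onz(u*.7,v*.7,z);print(q,r.T@(q-p)*100)
```

```text
[ 0.57103273 -0.2527295   0.17322722]
[ 0.57059212 -0.25803241  0.062     ] [ 0.19489616 -0.49553063 11.12270458]
[ 0.56918971 -0.25843971  0.092     ] [ 0.34121904 -0.49360516  8.12271915]
[ 0.49628629 -0.04193544  0.057     ] [ 1.03731665 22.34043086 11.62447686]
```

Call:
step_arm --pt "1 0.1 -0.4 0 0" --pt "1 0 0 1.5 0" --pt "1 0 0 2 0" --pt "1 0 0 2 0" --pt "1 0 0 2 0" --pt "1 0 0 2 0" --pt "1 0 0 1.4 0" --pt "1 0 0 0 0"

```text
clock: 13.93
position: [0.569, -0.2565, 0.061]
tool_rot: [-0.003, -0.147, 0.989, 0.001]
ft_force: [-0.6, -0.0, -0.5]
opening: 0.0854
gripper_force: 0.0
```

Run:
```python
from h import *
p,r,s=tool()
w=eyes.read_camera('wrist');print(p,s['ft_force'])
hsv=cv2.cvtColor(w,cv2.COLOR_BGR2HSV); m=((hsv[...,0]<8)|(hsv[...,0]>172))&(hsv[...,1]>150)&(hsv[...,2]>60)
m[:,:200]=0;m[:,380:]=0
ys,xs=np.nonzero(m);print(np.percentile(xs,[1,50,99]),np.percentile(ys,[1,50,99]))
for x in (0,.021,-.021): print(wrist_px(np.r_[p[:2]+x*r[:2,0],.092]))
```

```text
[ 0.56903031 -0.25645096  0.06104751] [-0.5598165  -0.04684006 -0.52115678]
[253. 270. 286.] [239. 288. 344.]
[277.6892969  301.39802422]
[277.77988544 256.2416076 ]
[277.58946564 339.53939779]
```

Call:
step_arm --pt "1 0 -0.3 -0.2 0" --pt "1 0 0 0 0" --pt "0 0 0 0 0" --pt "-1 0 0 0 0" --pt "-1 0 0 0 0" --pt "-1 0 0 0 0" --pt "-1 0 0 0 0" --pt "-1 0 0 0 0" --newtons 50

```text
clock: 14.65
position: [0.5717, -0.2584, 0.0665]
tool_rot: [-0.001, -0.147, 0.989, 0.001]
ft_force: [-4.6, 0.8, 18.2]
opening: 0.013
gripper_force: 53.1
```

```bash
cat >> h.py <<'E'
D=np.array([.4964,-.0421])
def needle(show=False):
    im=eyes.read_camera('top'); hsv=cv2.cvtColor(im,cv2.COLOR_BGR2HSV)
    c=proj('top',np.r_[D,.057])[0]
    # polar sampling about the dial centre in world coordinates
    th=np.radians(np.arange(60,220,.5)); g=im.astype(np.float32).min(2)
    rad=np.linspace(.014,.030,12)
    P=np.array([[np.r_[D+q*np.array([np.cos(t),np.sin(t)]),.058] for q in rad] for t in th]).reshape(-1,3)
    uv=proj('top',P).astype(np.float32).reshape(len(th),len(rad),2)
    val=cv2.remap(im.max(2),uv[...,0],uv[...,1],cv2.INTER_LINEAR).mean(1).astype(float)
    w=np.clip(np.median(val)-val-15,0,None); i=w.argmax(); sl=slice(max(i-16,0),i+17)
    n=(np.degrees(th)[sl]*w[sl]).sum()/w[sl].sum() if w.max()>0 else None
    rad=np.linspace(.034,.046,8)
    P=np.array([[np.r_[D+q*np.array([np.cos(t),np.sin(t)]),.058] for q in rad] for t in th]).reshape(-1,3)
    uv=proj('top',P).astype(np.float32).reshape(len(th),len(rad),2)
    px=cv2.remap(im,uv[...,0],uv[...,1],cv2.INTER_LINEAR).astype(float)
    red=np.clip(px[...,2]-px[...,:2].max(2)-40,0,None).sum(1)
    mk=(np.degrees(th)*red).sum()/red.sum()
    return n,w.max(),mk,'to go rad',np.radians(n-mk)
E
python3 - <<'E'
from h import *
p,r,s=tool();print(p,s['opening'],s['q'][6],np.degrees(np.arctan2(r[1,1],r[0,1])),s['ft_force'],s['moment'],needle())
E
```

```text
[ 0.57167744 -0.25841055  0.06646173] 0.012952461110659877 2.2422284284421465 106.87245099391028 [-4.60584078  0.83334374 18.19970248] [-1.06209538  0.82711678 -0.09720729] (np.float64(152.454039614282), np.float64(96.04166666666669), np.float64(90.17369530838165), 'to go rad', np.float64(1.0869970674136638))
```

Call:
step_arm --pt "-1 0 0 -0.2 0" --pt "-1 0 0 -0.2 0" --pt "-1 0 0 0 0" --pt "-1 0 0 0 3" --pt "-1 0 0 0 5" --pt "-1 0 0 0 5" --pt "-1 0 0 0 5" --pt "-1 0 0 0 5"

```text
clock: 15.37
position: [0.5715, -0.2576, 0.0668]
tool_rot: [-0.001, 0.054, 0.999, 0.001]
ft_force: [4.1, 2.5, -18.7]
opening: 0.0129
gripper_force: 50.7
```

Call:
step_arm --pt "-1 0 0 0 6" --pt "-1 0 0 0 6" --pt "-1 0 0 0 6" --pt "-1 0 0 0 6" --pt "-1 0 0 0 6" --pt "-1 0 0 0 6" --pt "-1 0 0 0 6" --pt "-1 0 0 0 0"

```text
clock: 16.03
position: [0.5722, -0.2561, 0.0668]
tool_rot: [-0.002, 0.408, 0.913, 0.001]
ft_force: [5.7, 3.1, -19.7]
opening: 0.013
gripper_force: 50.7
```

Run:
```python
from h import *
p,r,s=tool();print(p,s['opening'],s['q'][6],np.degrees(np.arctan2(r[1,1],r[0,1])),s['ft_force'],s['moment'],needle())
```

```text
[ 0.57218271 -0.25612348  0.06677748] 0.013011066077431186 1.3023574051840774 41.84587452982733 [  5.68918383   3.14048299 -19.65595409] [ 0.50455246 -1.26961356 -0.159688  ] (np.float64(152.43954928433664), np.float64(98.5), np.float64(90.19255076668048), 'to go rad', np.float64(1.0864150736171294))
```

Call:
step_arm --pt "-1 0 0 0.2 5" --pt "-1 0 0 0 6" --pt "-1 0 0 0 6" --pt "-1 0 0 0 6" --pt "-1 0 0 0 6" --pt "-1 0 0 0 6" --pt "-1 0 0 0 6" --pt "-1 0 0 0 0"

```text
clock: 16.75
position: [0.5737, -0.2555, 0.0667]
tool_rot: [-0.002, 0.702, 0.713, 0.001]
ft_force: [4.4, 6.0, -9.0]
opening: 0.0132
gripper_force: 52.2
```

```bash
cat > n.py <<'E'
from h import *
p,r,s=tool();print(p,s['opening'],s['q'][6],np.degrees(np.arctan2(r[1,1],r[0,1])),s['ft_force'],s['moment'],needle())
E
python3 n.py
```

```text
[ 0.57368713 -0.255528    0.06670551] 0.013154258390030028 0.7192074746718461 0.8870489503127001 [ 4.41523673  6.04120692 -8.99571654] [ 1.06698395 -1.02092404 -0.10954254] (np.float64(152.42478455878648), np.float64(98.75), np.float64(90.20640551100144), 'to go rad', np.float64(1.0859155696377034))
```

Call:
step_arm --pt "-1 0 0 0.1 5" --pt "-1 0 0 0 6" --pt "-1 0 0 0 6" --pt "-1 0 0 0 6" --pt "-1 0 0 0 6" --pt "-1 0 0 0 6" --pt "-1 0 0 0 5" --pt "-1 0 0 0 0"

```text
clock: 17.47
position: [0.5752, -0.256, 0.0667]
tool_rot: [-0.001, 0.903, 0.43, 0.002]
ft_force: [7.1, 4.4, -4.9]
opening: 0.0132
gripper_force: 52.7
```

```bash
python3 n.py
```

```text
[ 0.57518627 -0.25601077  0.06668709] 0.013227786574095079 0.15329676038312415 -39.05862362875707 [ 7.05882831  4.3997124  -4.93280592] [ 1.0521824  -1.20852129 -0.12382545] (np.float64(152.4240098019604), np.float64(99.5), np.float64(90.1662468513854), 'to go rad', np.float64(1.0866029484136737))
```

Call:
step_arm --pt "-1 0 0 0 5" --pt "-1 0 0 0 5" --pt "-1 0 0 0 5" --pt "-1 0 0 0 5" --pt "-1 0 0 0 5" --pt "-1 0 0 0 5" --pt "-1 0 0 0 0" --pt "-1 0 0 0 0"

```text
clock: 18.18
position: [0.5759, -0.257, 0.0667]
tool_rot: [-0.001, 0.983, 0.183, 0.002]
ft_force: [6.8, 3.0, -7.4]
opening: 0.0129
gripper_force: 52.4
```

```bash
python3 n.py
```

```text
[ 0.57586166 -0.25695399  0.06671532] 0.012947033669642935 -0.27153410394637506 -68.94014401680899 [ 6.82482929  2.97548044 -7.38219404] [ 0.64250529 -1.61259728 -0.01524859] (np.float64(145.01113464447806), np.float64(86.08333333333334), np.float64(90.18662426711717), 'to go rad', np.float64(0.9568682168787465))
```

The needle is moving, with 0.957 rad to go, which is about 91° of knob.

Call:
step_arm --pt "-1 0 0 0 6" --pt "-1 0 0 0 6" --pt "-1 0 0 0 6" --pt "-1 0 0 0 6" --pt "-1 0 0 0 6" --pt "-1 0 0 0 6" --pt "-1 0 0 0 6" --pt "-1 0 0 0 0"

```text
clock: 18.9
position: [0.5759, -0.2586, 0.0667]
tool_rot: [0.0, 0.983, -0.183, 0.002]
ft_force: [8.1, -1.5, -8.4]
opening: 0.0129
gripper_force: 52.3
```

```bash
python3 n.py
```

```text
[ 0.57588919 -0.25857879  0.06673784] 0.012914769879819935 -0.8806908815918528 -111.12475459536715 [ 8.07225    -1.49565755 -8.42417554] [ 0.03162598 -1.70362737 -0.08474427] (np.float64(212.8475339996723), np.float64(22.250000000000007), np.float64(90.20008597630876), 'to go rad', np.float64(2.140601787176305))
```

The reading is implausible, so I check the brightness profile from the top camera around the dial.

Run:
```python
from h import *
im=eyes.read_camera('top'); cv2.imwrite('pics/t7.png',im)
for lo,hi in((.010,.02),(.02,.03)):
  rad=np.linspace(lo,hi,8); th=np.arange(40,225,5.)
  o=[]
  for t in th:
    uv=proj('top',[np.r_[D+q*np.array([np.cos(np.radians(t)),np.sin(np.radians(t))]),.058] for q in rad]).astype(np.float32)[None]
    o.append(int(cv2.remap(im.max(2),uv[...,0],uv[...,1],cv2.INTER_LINEAR).mean()))
  print(lo,list(zip(th.astype(int).tolist(),o)))
c=proj('top',np.r_[D,.057])[0];x,y=c.astype(int);print(c)
cv2.imwrite('pics/t8.png',cv2.resize(im[y-25:y+25,x-32:x+35],None,fx=11,fy=11,interpolation=cv2.INTER_CUBIC))
```

```text
0.01 [(40, 172), (45, 171), (50, 166), (55, 158), (60, 151), (65, 144), (70, 137), (75, 121), (80, 107), (85, 83), (90, 58), (95, 43), (100, 42), (105, 49), (110, 56), (115, 62), (120, 67), (125, 72), (130, 76), (135, 79), (140, 79), (145, 78), (150, 78), (155, 79), (160, 80), (165, 80), (170, 81), (175, 80), (180, 80), (185, 77), (190, 73), (195, 69), (200, 62), (205, 56), (210, 55), (215, 56), (220, 56)]
0.02 [(40, 181), (45, 181), (50, 180), (55, 181), (60, 181), (65, 180), (70, 180), (75, 181), (80, 182), (85, 179), (90, 170), (95, 125), (100, 70), (105, 62), (110, 72), (115, 82), (120, 90), (125, 94), (130, 91), (135, 93), (140, 89), (145, 92), (150, 91), (155, 95), (160, 95), (165, 102), (170, 105), (175, 106), (180, 100), (185, 97), (190, 98), (195, 99), (200, 93), (205, 80), (210, 57), (215, 56), (220, 59)]
[287.10663871 235.19726125]
```

View pics/t8.png

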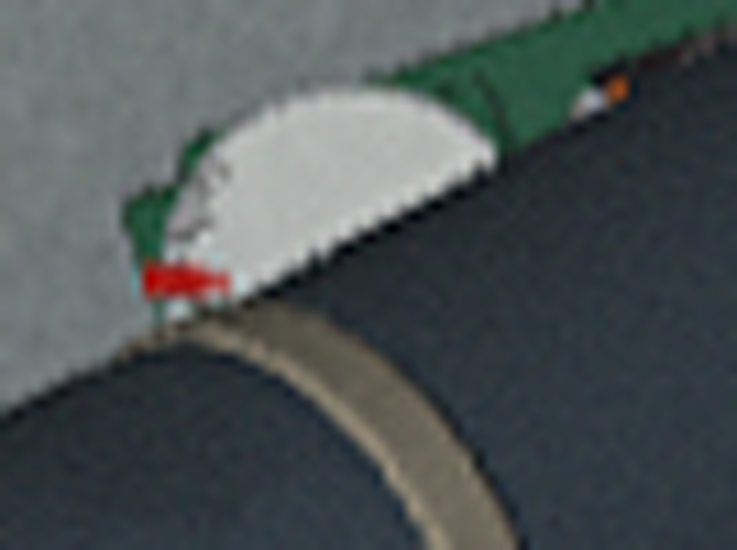

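The arm now hides most of the dial from the top camera. The red mark is visible at (185,280), the needle is not. I read it from the side camera instead, calibrated on the first side picture (free needle at 152.4°).

```bash
cat >> h.py <<'E'
def sideneedle(im,Ds=(.4968,-.0454),up=1.0,full=False):
    th=np.arange(60,200,1.); rad=np.linspace(.012,.030,14); o=[]
    for t in th:
        c=np.array([np.cos(np.radians(t)),np.sin(np.radians(t))])
        uv=((proj('side',[np.r_[np.array(Ds)+q*c,.058] for q in rad])+.5)*up-.5).astype(np.float32)[None]
        o.append(cv2.remap(im.max(2),uv[...,0],uv[...,1],cv2.INTER_LINEAR).mean())
    return th,np.array(o)
E
python3 - <<'E'
from h import *
im=eyes.read_camera('side'); cv2.imwrite('pics/s9.png',im)
for a,up in((cv2.imread('pics/side0.png'),800/560),(im,1.)):
    th,o=sideneedle(a,up=up); print([(int(t),int(v)) for t,v in zip(th[::4],o[::4])],th[o.argmin()])
    # white blob centre near the dial
    c=proj('side',[.4968,-.0454,.057])[0]*up; x,y=c.astype(int); w=int(30*up)
    b=(a[y-w:y+w,x-w:x+w].min(2)>140).astype(np.uint8); n,l,st,ce=cv2.connectedComponentsWithStats(b); i=1+st[1:,4].argmax(); print(c/up,st[i]/up,(ce[i]+[x-w,y-w])/up)
E
```

```text
[(60, 205), (64, 207), (68, 206), (72, 206), (76, 206), (80, 207), (84, 205), (88, 202), (92, 199), (96, 198), (100, 199), (104, 203), (108, 206), (112, 208), (116, 209), (120, 207), (124, 204), (128, 200), (132, 194), (136, 186), (140, 178), (144, 160), (148, 141), (152, 128), (156, 123), (160, 128), (164, 141), (168, 157), (172, 172), (176, 184), (180, 192), (184, 199), (188, 202), (192, 205), (196, 206)] 156.0
[273.6636145  226.00459659] [ 15.4  23.1  29.4  16.1 443.8] [274.79858044 227.25820189]
[(60, 219), (64, 220), (68, 220), (72, 219), (76, 220), (80, 221), (84, 220), (88, 217), (92, 212), (96, 210), (100, 209), (104, 205), (108, 195), (112, 180), (116, 161), (120, 144), (124, 136), (128, 137), (132, 152), (136, 169), (140, 186), (144, 198), (148, 204), (152, 209), (156, 213), (160, 217), (164, 218), (168, 219), (172, 220), (176, 220), (180, 220), (184, 220), (188, 220), (192, 219), (196, 219)] 125.0
[273.6636145  226.00459659] [  0.  19.  60.  32. 640.] [270.7953125 226.8765625]
```

Side reading: free needle 155.7°, now 125.5°, mark at about 96°. That leaves about 0.52 rad, or roughly 50° of knob, so I go 32° and re-read.

Call:
step_arm --pt "-1 0 0 0 5" --pt "-1 0 0 0 6" --pt "-1 0 0 0 6" --pt "-1 0 0 0 6" --pt "-1 0 0 0 5" --pt "-1 0 0 0 4" --pt "-1 0 0 0 0" --pt "-1 0 0 0 0"

```text
clock: 19.72
position: [0.5752, -0.2596, 0.0667]
tool_rot: [0.0, 0.895, -0.446, 0.002]
ft_force: [7.2, -1.4, -8.1]
opening: 0.0131
gripper_force: 52.2
```

```bash
cat > n2.py <<'E'
from h import *
p,r,s=tool();print(p,s['q'][6],np.degrees(np.arctan2(r[1,1],r[0,1])),s['ft_force'])
th,o=sideneedle(eyes.read_camera('side'));print([(int(t),int(v)) for t,v in zip(th[::4],o[::4])][5:22]); i=o.argmin(); w=np.clip(o.max()-20-o,0,None); w[abs(th-th[i])>20]=0; print((th*w).sum()/w.sum(),needle())
E
python3 n2.py
```

```text
[ 0.57516182 -0.25957452  0.06673274] -1.3533939154897623 -142.9926732741376 [ 7.16188045 -1.39037841 -8.11781145]
[(80, 218), (84, 213), (88, 204), (92, 188), (96, 165), (100, 142), (104, 128), (108, 132), (112, 149), (116, 169), (120, 183), (124, 195), (128, 204), (132, 209), (136, 212), (140, 214), (144, 217)]h.py:43: RuntimeWarning: invalid value encountered in scalar divide
  mk=(np.degrees(th)*red).sum()/red.sum()
Traceback (most recent call last):
  File "n2.py", line 3, in <module>
    th,o=sideneedle(eyes.read_camera('side'));print([(int(t),int(v)) for t,v in zip(th[::4],o[::4])][5:22]); i=o.argmin(); w=np.clip(o.max()-20-o,0,None); w[abs(th-th[i])>20]=0; print((th*w).sum()/w.sum(),needle())
                                                                                                                                                                                                             ~~~~~~^^
  File "h.py", line 44, in needle
    return n,w.max(),mk,'to go rad',np.radians(n-mk)
                                               ~^~~
TypeError: unsupported operand type(s) for -: 'NoneType' and 'float'
```

Run:
```python
from h import *
im=eyes.read_camera('side')
Ds=np.array([.4968,-.0454])
for off in ((0,0),(-.0004,.0033),(-.002,-.002)):
  D2=Ds+off
  th,o=sideneedle(im,D2); i=o.argmin(); w=np.clip(o.max()-25-o,0,None); w[abs(th-th[i])>20]=0; n=(th*w).sum()/w.sum()
  th0,o0=sideneedle(cv2.imread('pics/side0.png'),D2,800/560); w=np.clip(o0.max()-25-o0,0,None); w[abs(th0-th0[o0.argmin()])>20]=0; n0=(th0*w).sum()/w.sum()
  red=[]
  for t in th:
    c=np.array([np.cos(np.radians(t)),np.sin(np.radians(t))])
    uv=proj('side',[np.r_[D2+q*c,.059] for q in np.linspace(.032,.048,10)]).astype(np.float32)[None]
    x=cv2.remap(im,uv[...,0],uv[...,1],cv2.INTER_LINEAR).astype(float)[0]; red.append(np.clip(x[:,2]-x[:,:2].max(1)-40,0,None).sum())
  red=np.array(red);m=(th*red).sum()/red.sum()
  print('free',n0,'now',n,'mark',m,'go rad',np.radians(n-m),'free-mark',np.radians(n0-m))
```

```text
free 156.48385684579185 now 105.9532914989344 mark 95.25093353248693 go rad 0.18679138424155334 free-mark 1.0687161224383663
free 164.4968742764529 now 106.4203106886158 mark 94.38576122672508 go rad 0.2100425121041049 free-mark 1.2236697649557133
free 148.9734874626179 now 99.91442351560973 mark 92.31344095773626 go rad 0.1326621720215524 free-mark 0.9889043658432899
```

About 0.18 rad to go, which is about 17° of knob.

Call:
step_arm --pt "-1 0 0 0 3" --pt "-1 0 0 0 4" --pt "-1 0 0 0 4" --pt "-1 0 0 0 3" --pt "-1 0 0 0 2" --pt "-1 0 0 0 0" --pt "-1 0 0 0 0" --pt "-1 0 0 0 0"

```text
clock: 20.53
position: [0.5746, -0.2599, 0.0668]
tool_rot: [-0.0, 0.824, -0.566, 0.002]
ft_force: [5.9, -2.5, -8.8]
opening: 0.0124
gripper_force: 52.3
```

Call:
step_arm --pt "-0.5 0 0 0 0" --pt "0 0 0 0 0" --pt "0.5 0 0 0 0" --pt "1 0 0 0 0" --pt "1 0 0 0 0" --pt "1 0 0 0 0" --pt "1 0 0 0 0" --pt "1 0 0 0 0"

```text
clock: 21.2
position: [0.5721, -0.2598, 0.0673]
tool_rot: [-0.0, 0.824, -0.567, -0.0]
ft_force: [-0.1, 0.0, -0.3]
opening: 0.085
gripper_force: 0.0
```

Call:
step_arm --pt "1 0 0 -1 0" --pt "1 0 0 -2 0" --pt "1 0 0 -2 0" --pt "1 0 0 -2 0" --pt "1 0 0 -2 0" --pt "1 0 0 -2 0" --pt "1 0 0 -2 0" --pt "1 0 0 0 0"

```text
clock: 21.87
position: [0.5734, -0.2619, 0.2024]
tool_rot: [-0.001, 0.823, -0.567, 0.004]
ft_force: [0.1, -1.0, -0.3]
opening: 0.0853
gripper_force: 0.0
```

```bash
sed -i 's/,needle())/)/' n2.py; python3 n2.py
python3 - <<'E'
from h import *
try: print(needle())
except Exception as e: print(e)
p,r,s=tool();print(p,s['clock'],s['opening'],wrist_px(np.r_[D,.057]))
E
```

```text
[ 0.57337434 -0.26193811  0.20239418] -1.754111144730838 -159.14231155803847 [ 0.1364248  -0.97664319 -0.29610285]
[(80, 208), (84, 193), (88, 171), (92, 144), (96, 131), (100, 137), (104, 157), (108, 176), (112, 191), (116, 202), (120, 209), (124, 213), (128, 215), (132, 216), (136, 216), (140, 216), (144, 217)]
97.58629910231109
(np.float64(171.01486029156544), np.float64(59.5), np.float64(90.1145238095238), 'to go rad', np.float64(1.411977237582913))
[ 0.57222157 -0.26011823  0.19840026] 21.9667 0.08547493918882115 [269.73182577 377.27795049]
```

The side camera reads 97° against the mark at 95.3°. I back off so the top camera can confirm.

Call:
step_arm --pt "1 2 0 0 0" --pt "1 3 0 0 0" --pt "1 3 0 0 0" --pt "1 3 0 0 0" --pt "1 3 0 0 0" --pt "1 2 0 0 0" --pt "1 0 0 0 0" --pt "1 0 0 0 0"

```text
clock: 22.63
position: [0.628, -0.4102, 0.1955]
tool_rot: [0.0, 0.823, -0.568, -0.001]
ft_force: [0.5, 0.4, -1.6]
opening: 0.0855
gripper_force: 0.0
```

```bash
python3 n2.py; python3 -c "
from h import *
print(needle())
im=eyes.read_camera('top')
for t in range(60,150,5):
  uv=proj('top',[np.r_[D+q*np.array([np.cos(np.radians(t)),np.sin(np.radians(t))]),.058] for q in np.linspace(.012,.03,10)]).astype(np.float32)[None]
  print(t,int(cv2.remap(im.max(2),uv[...,0],uv[...,1],cv2.INTER_LINEAR).mean()),end='; ')
# doll: white blob from the top near the vice
c=proj('top',np.r_[K+.1125*np.array([-.3367,.9416])+0,.085])[0];x,y=c.astype(int);h=cv2.cvtColor(im,cv2.COLOR_BGR2HSV)[y-12:y+13,x-12:x+13]
b=((h[...,1]<50)&(h[...,2]>120));ys,xs=np.nonzero(b);print(c,len(xs),xs.mean()-12+x,ys.mean()-12+y)
"
```

```text
[ 0.62797419 -0.41017869  0.19548989] -1.6906311233047202 -159.23501754337397 [ 0.45626554  0.38993374 -1.60599973]
[(80, 214), (84, 200), (88, 177), (92, 149), (96, 135), (100, 142), (104, 163), (108, 183), (112, 199), (116, 209), (120, 216), (124, 220), (128, 221), (132, 222), (136, 222), (140, 222), (144, 222)]
97.46387567396131h.py:43: RuntimeWarning: invalid value encountered in scalar divide
  mk=(np.degrees(th)*red).sum()/red.sum()
Traceback (most recent call last):
  File "h.py", line 44, in needle
    return n,w.max(),mk,'to go rad',np.radians(n-mk)
                                               ~^~~
TypeError: unsupported operand type(s) for -: 'NoneType' and 'float'
```

The arm still blocks the top view, so I swing over to the left side, passing high above the vice.

Call:
step_arm --pt "1 -1.5 -0.5 -2 0" --pt "1 -3 -0.5 -2 0" --pt "1 -3.5 -0.5 -1 0" --pt "1 -3.5 -0.5 0 0" --pt "1 -3.5 -0.5 0 0" --pt "1 -3.5 -0.5 0 0" --pt "1 -3.5 -0.5 0 0" --pt "1 -3.5 -0.5 0 0"

```text
clock: 23.4
position: [0.5745, -0.1532, 0.2467]
tool_rot: [-0.001, 0.824, -0.566, -0.001]
ft_force: [0.3, 1.0, 1.1]
opening: 0.0853
gripper_force: 0.0
```

Call:
step_arm --pt "1 -3.5 -0.5 0 0" --pt "1 -3.5 -0.5 0 0" --pt "1 -3.5 -0.5 0 0" --pt "1 -3.5 -0.5 0 0" --pt "1 -3.5 -0.5 0 0" --pt "1 -3.5 -0.5 0 0" --pt "1 -3.5 -0.5 0 0" --pt "1 -3.5 -0.5 0 0"

```text
clock: 24.07
position: [0.5111, 0.1219, 0.247]
tool_rot: [-0.0, 0.824, -0.566, -0.001]
ft_force: [1.0, 1.1, 0.1]
opening: 0.0854
gripper_force: 0.0
```

Call:
step_arm --pt "1 -3.5 -0.5 0 0" --pt "1 -3.5 -0.5 0 0" --pt "1 -3.5 -0.5 0 0" --pt "1 -3.5 -0.5 0 0" --pt "1 -3.5 -0.5 0 0" --pt "1 -2 -0.5 0 0" --pt "1 0 0 0 0" --pt "1 0 0 0 0"

```text
clock: 24.73
position: [0.4994, 0.296, 0.2171]
tool_rot: [-0.006, 0.837, -0.547, -0.019]
ft_force: [1.0, -2.6, 0.2]
opening: 0.0854
gripper_force: 0.0
```

```bash
python3 -c "
from h import *
print(needle())
im=eyes.read_camera('top')
for t in range(60,150,5):
  uv=proj('top',[np.r_[D+q*np.array([np.cos(np.radians(t)),np.sin(np.radians(t))]),.058] for q in np.linspace(.012,.03,10)]).astype(np.float32)[None]
  print(t,int(cv2.remap(im.max(2),uv[...,0],uv[...,1],cv2.INTER_LINEAR).mean()),end='; ')
for k in (.1125,.12,.13): print(proj('top',np.r_[K+k*np.array([-.3367,.9416]),.085])[0])
h=cv2.cvtColor(im,cv2.COLOR_BGR2HSV)[195:245,300:350]
n,l,st,ce=cv2.connectedComponentsWithStats(((h[...,1]<40)&(h[...,2]>110)).astype(np.uint8))
for i in range(1,n):
  if st[i,4]>40: print(st[i]+[300,195,0,0,0],ce[i]+[300,195])
"
```

```text
(np.float64(94.00623860255303), np.float64(48.58333333333333), np.float64(90.11351698377496), 'to go rad', np.float64(0.06794080911124083))
60 165; 65 165; 70 165; 75 164; 80 163; 85 149; 90 118; 95 99; 100 135; 105 161; 110 165; 115 165; 120 164; 125 164; 130 163; 135 163; 140 163; 145 163; [330.59742216 220.13384472]
[327.72861169 221.11408609]
[323.90073012 222.42203162]
[300 195  43  17 180] [319.53333333 201.25      ]
[332 211  10  17  56] [336.46428571 218.55357143]
[312 215  20  21 255] [320.84313725 224.74117647]
[306 220   9  17  52] [309.5        228.21153846]
[300 224   5  21  83] [301.65060241 234.44578313]
[318 234  32  11 132] [337.09848485 240.50757576]
```

The top camera reads 0.068 rad to go and the side camera about 0.04, both inside the 0.12 rad tolerance. The doll is still on the clamp axis, so I hand in.

```bash
python3 -c "
from h import *
print(ctrl.job_done())"
```

```text
the job is handed in; nothing more can be done
None
```

The job is handed in, but its result was not shown: the white doll is clamped on the vice bed, the needle read about 0.04–0.07 rad short of the red mark (limit 0.12), and the gripper was clear.

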